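# Hang the last hook bracket in its notch between two hanging brackets

## Robot

A 6-joint arm with a two-finger parallel gripper is mounted at the origin on a cart in front of the work surface, level with it; the furniture and walls round the work are solid. World frame = base frame: x ahead of the robot, y to its left, z up, the work surface at z = 0. Lengths are in m, angles in rad, forces in N, time in s.
With the tool pointing down it reaches from about 0.25 to 0.725 m from the base axis. Payload 4 kg.
Tool frame: the origin (TCP) lies at the very end of the fingers, on their centre line; the grasp point (between the pads) lies 19 mm behind it; z points along the fingers, y is the direction in which the jaws open and shut (so a half turn about z gives the same grasp; the last joint's range is limited). The gripper opens to 85 mm and grips with 20 to 120 N. Pads are 22 mm wide; open, the fingers measure 114 mm over their backs; the gripper's body (76 mm by 85 mm) begins 54 mm behind the grasp point. The pads swing forward as they close: fully open they stand 13 mm farther back than shut.
Start: joints at [-1.199, 0.241, 0.005, 1.335, 0, 1.571], TCP at [0.182, -0.466, 0.231] pointing down, gripper open.
Joint ranges: [-2.72, 2.72], [-1.05, 1.87], [-1.09, 1.28], [-1.99, 2.15], [-1.42, 1.44], [-3.14, 3.14]. Speed limits (rad/s): [2.79, 2.79, 3.14, 3.14, 3.14, 3.14].

## Interface

Orientations are given as a rotation vector (axis times angle).
In Python, from plant import robot gives the robot as it stands.
- The arm moves only by the shell command python3 -m creep 'ROWS'. ROWS is JSON, a list of rows, each a list of 5 numbers: the shift along the tool's x, y, z in m, then the turn about the tool's z in rad, then the gripper's target within -1 to 1 (shut at 1, half-way at 0, fully open at -1). In form: [[x, y, z, roll, grip], ...]. A call has 1 to 10 rows; each row is the pose to reach, as a shift and turn from the pose measured when the call began, along the tool's axes at that moment; what a row does not reach only later rows make up. A row lasts 1/8 s, in which the tool goes at most 62.5 mm and 10.7 degrees, less where a joint would pass 70% of its speed; a pose out of reach is approached as far as the arm can. A call with a gripper value outside its range is refused whole. The fingers move at their own pace and stop on an object; the grip force is fixed at half the most. Time passes only in rows, so rows that repeat a pose let the fingers close. It gives the time, the measured TCP pose, the force and the opening at its end, in the units of the state.
- robot.get_obs(): the state, without advancing time (a new reading comes with each control period).
- robot.grab_frame(name): name is "side" or "top" or "wrist"; returns the picture (480x640x3 uint8, red, green, blue); there is no depth.
- robot.camera_model(name): a dict with "fx", "fy", "cx", "cy" (pixels), "k1" (the pictures are not rectified: a ray, as slopes to the right and down, at radius r is drawn at 1 + k1 r^2 times it, then the intrinsics apply), "T" (4x4, takes a point from camera to world coordinates). Camera axes: x right, y down, z forward; pixel columns grow to the right and rows downward; lengths in m; the calibration is good to about 2 mm. A picture is of the moment at which its call begins: read the wrist's pose just before it. camera_model takes no time and is no camera call; for the wrist camera it gives the pose at the moment of the call.
- robot.sign_off(): hands the job in, once; it reports no verdict.
The state is a dict: "t": time; "q": joint angles; "qd": joint speeds; "tau": joint torques, N m; "position": TCP position; "tool_rot": TCP orientation; "wrist_force": force on the tool from outside, world axes, zero at the start; "wrist_torque": the same for the moment, N m; "gripper_width": finger opening in m.
Only numpy, scipy, OpenCV 4.12 (cv2) and the standard library are available. Lean on these libraries where they do the work, as an engineer would, in place of code of your own. Each camera call takes 0.05 s, during which the arm holds its last target.

## Task

Two finished hook brackets hang on the drying rack; take the third, which stands on the table, and lower it between them so that its hook goes over the rail, facing the same way as the others. The free saddle between them was clamped on by hand, so feel for its notch: let the hook ride lightly along the saddle until it drops in, and leave the bracket hanging there, fully home in the notch and let go. Be gentle, the primer is fresh: press on the rack with no more than about 20 N, and do not shift or unhook the two brackets that already hang.

Things in the scene. Friction and masses are not known exactly. Their poses are not given: they have to be found in the camera images.
- work_bracket_hook (a point): Bracket to hang, dark steel, upright on the table. Point: middle of the underside of its hook's crown (seats on a notch floor), 112 mm above the foot's underside, 11 mm behind the shank's middle. Axes: z up, x from shank to lip, y along the width. Hook: flat bar 20 mm wide (y), 5 thick; crown top 5 mm above the point, mouth 17 mm wide in x (+-8.5 mm), 27 mm over the outsides. Mass 0.25 to 0.47 kg.
- work_bracket_lip (a point): The same bracket: middle of the hook's lip (its free leg), 11 mm behind (+x) and 11 mm below the hook point. The lip's outer face is straight down to 28 mm below the hook point, then flares outwards 6 mm; it ends 37 mm below. Grip the hook from above across shank and lip (closing along x), fingertips 18 to 22 mm below the hook point; the saddle then passes between the fingers.
- work_bracket_mid (a point): The same bracket: middle of its shank, half-way up, 58 mm above the foot's underside. Shank 20 x 5 mm, 117 mm high with the hook; at its lower end a foot plate 84 mm wide (y), 5 mm thick, with a 14 mm high front edge, reaches 52 mm forward (-x).
- work_bracket_foot (a point): The same bracket: middle of the front edge of its foot plate, 3 mm above the underside, 63 mm in front (-x) of the hook point and 109 mm below it.
- left_bracket_hook (a point): The same point (underside of the hook's crown) of the equal bracket that hangs at the left, 118 mm from the rail's middle, same axes. It hangs loose by its hook, leaning a few degrees; its foot plate, in front of the rail, reaches 42 mm to each side of this point.
- right_bracket_hook (a point): The same point of the equal, loose bracket that hangs at the right, 118 mm from the rail's middle.
- rack: Fixed drying rack; origin on the table under rail middle; x away from the robot across the rail, y along it to the left, z up. Rail 390 mm long between posts 188 mm high; feet reach 85 mm to front and back. Three saddle blocks 14 mm thick (x -7 to 7 mm) straddle the rail, 55 mm high, with level crests at z = 177 mm; those at y = +-118 mm carry the hanging brackets (shank in front, lip behind).
- rail_mid (a point): Middle of the rail at notch floor height, z = 168 mm; rack axes. The middle saddle, 90 mm long, is free; in its centre a notch 23.6 mm wide, 9 mm deep, mouth chamfered 1 mm. It is clamped tight with its notch anywhere up to 22 mm left or right (y) of this point; that is not measured: see or feel it. A hook set down within 26 mm of this point meets its crest or notch.

How it is judged:
By the outcome, as a careful person would: the job done as asked, in the order asked, and still so for the second after the job is handed in, with the robot touching nothing.
It also fails if it takes over 64 s, if anything falls off the work surface, if the arm or the gripper's body presses on something with over 40 N, if the wrist force passes 120 N, or if a joint passes its speed limit or range.

## Working session

There is one attempt and no reset: what is moved stays moved. The work goes in short steps, Python scripts to look and compute and a shell command to move; the robot and the scene stay as the last step left them, time stands still between calls to the robot, and variables do not carry over. Pictures are saved under pics/ and viewed, and the job is handed in when it is done.

```bash
mkdir -p pics; ls; python3 - <<'E'
from plant import robot
import cv2, numpy as np
o=robot.get_obs()
for k,v in o.items(): print(k,np.round(v,4))
for n in ("side","top","wrist"):
    m=robot.camera_model(n); print(n,{k:np.round(v,4).tolist() for k,v in m.items()})
    cv2.imwrite(f"pics/{n}0.png",robot.grab_frame(n)[:,:,::-1])
E
```

```text
pics
t 0.0
q [-1.199   0.2414  0.0037  1.3352  0.      1.5708]
qd [-0.0017  0.0004  0.0006  0.0005 -0.001  -0.0022]
tau [-9.00000e-04 -3.72315e+01  2.52410e+01  1.70000e-02 -1.00000e-04
  0.00000e+00]
position [ 0.1814 -0.4652  0.2304]
tool_rot [-3.0854e+00 -5.8020e-01  6.0000e-04]
wrist_force [ 0.087  -0.8663 -0.3752]
wrist_torque [ 0.0077  0.0207 -0.006 ]
gripper_width 0.0856
side {'fx': 452.9025, 'fy': 452.9025, 'cx': 319.423, 'cy': 243.6108, 'k1': -0.0886, 'T': [[0.9727, -0.1527, 0.175, 0.3831], [-0.2313, -0.5708, 0.7878, -0.7136], [-0.0205, -0.8068, -0.5905, 0.6924], [0.0, 0.0, 0.0, 1.0]]}
top {'fx': 522.0839, 'fy': 522.0839, 'cx': 317.1226, 'cy': 239.289, 'k1': -0.0188, 'T': [[-0.013, -0.981, 0.1935, 0.291], [-0.9999, 0.0119, -0.0067, 0.0452], [0.0043, -0.1936, -0.9811, 1.2904], [0.0, 0.0, 0.0, 1.0]]}
wrist {'fx': 341.7228, 'fy': 341.7228, 'cx': 313.3002, 'cy': 238.4771, 'k1': 0.0159, 'T': [[0.3622, -0.8998, -0.2434, 0.2424], [-0.9321, -0.3502, -0.0925, -0.4418], [-0.002, 0.2604, -0.9655, 0.3729], [0.0, 0.0, 0.0, 1.0]]}
```

View pics/side0.png

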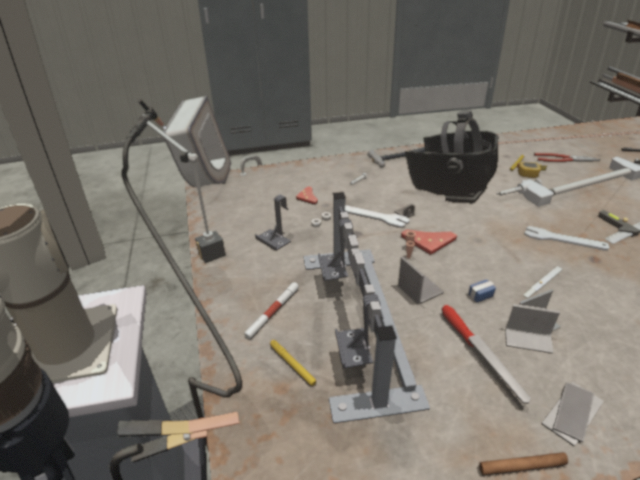

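View pics/top0.png

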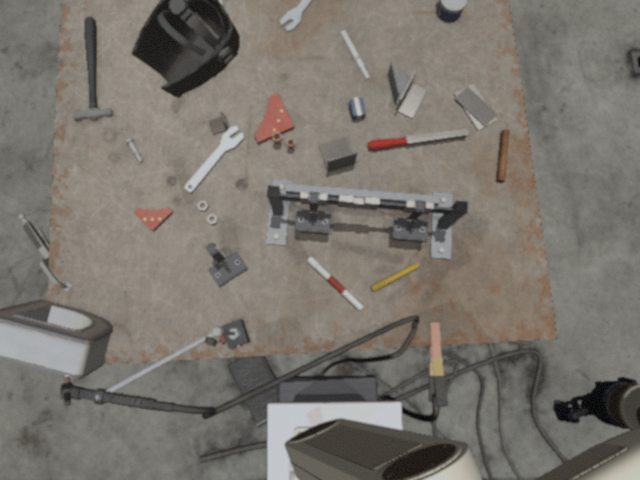

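View pics/wrist0.png

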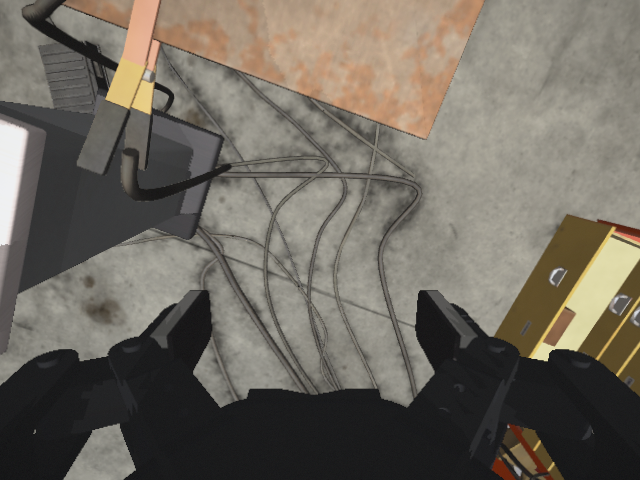

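```bash
cat > h.py <<'E'
import numpy as np, cv2
from plant import robot
def ray(m,u,v):
    T=np.array(m["T"]); x=(u-m["cx"])/m["fx"]; y=(v-m["cy"])/m["fy"]
    a,b=x,y
    for _ in range(20):
        s=1+m["k1"]*(a*a+b*b); a,b=x/s,y/s
    d=T[:3,:3]@np.array([a,b,1.]); return T[:3,3],d/np.linalg.norm(d)
def onz(m,u,v,z):
    o,d=ray(m,u,v); return o+d*(z-o[2])/d[2]
def tri(r1,r2):
    (o1,d1),(o2,d2)=r1,r2
    A=np.stack([d1,-d2],1); s=np.linalg.lstsq(A,o2-o1,rcond=None)[0]
    p,q=o1+d1*s[0],o2+d2*s[1]; return (p+q)/2,np.linalg.norm(p-q)
def proj(m,P):
    T=np.array(m["T"]); c=T[:3,:3].T@(np.asarray(P)-T[:3,3]); a,b=c[:2]/c[2]; s=1+m["k1"]*(a*a+b*b)
    return np.array([m["fx"]*a*s+m["cx"],m["fy"]*b*s+m["cy"]])
def zoom(src,dst,u0,v0,w,h,k):
    im=cv2.imread(src)[v0:v0+h,u0:u0+w]
    cv2.imwrite(dst,cv2.resize(im,None,fx=k,fy=k,interpolation=cv2.INTER_CUBIC))
E
python3 - <<'E'
from h import *
zoom("pics/top0.png","pics/t1.png",190,225,80,60,10)
zoom("pics/side0.png","pics/s1.png",240,180,80,80,7)
zoom("pics/top0.png","pics/t2.png",255,170,220,100,3.6)
zoom("pics/side0.png","pics/s2.png",295,180,140,240,2.5)
E
```

```text
(no output)
```

View pics/t1.png

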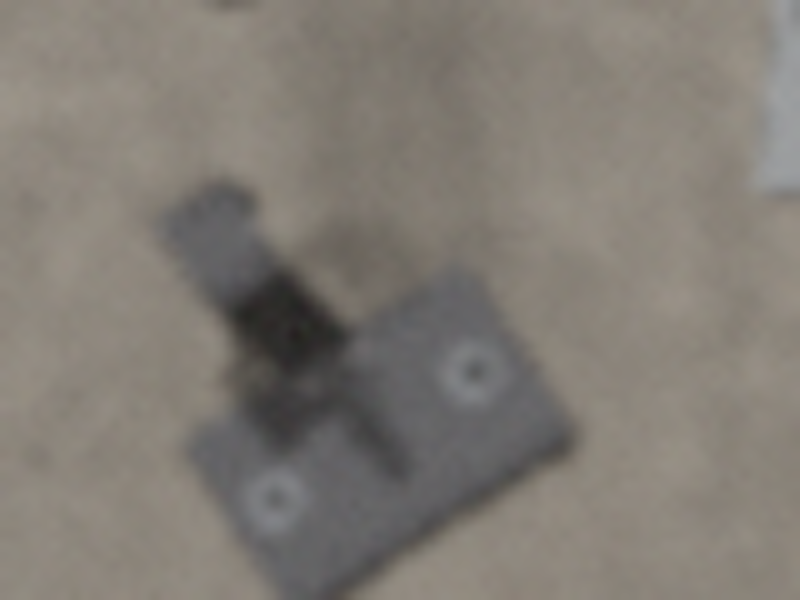

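View pics/s1.png

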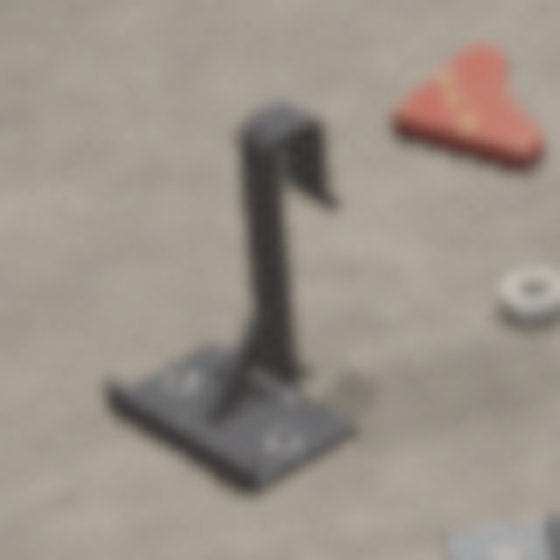

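View pics/t2.png

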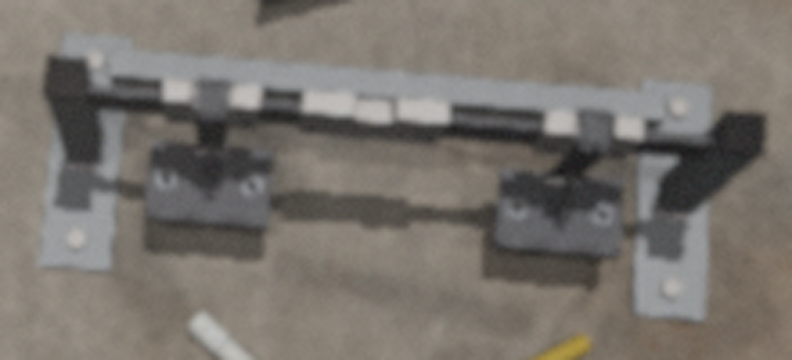

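View pics/s2.png

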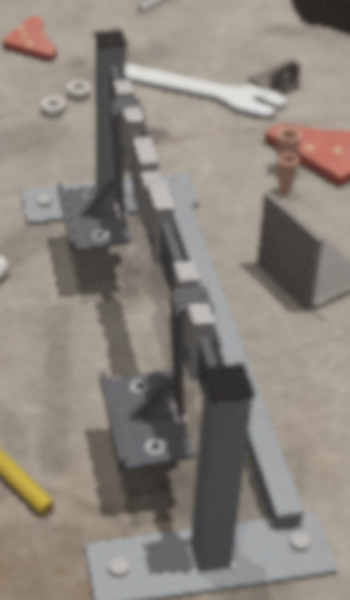

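```bash
python3 - <<'E'
from h import *
t=robot.camera_model("top"); s=robot.camera_model("side")
T=lambda x,y:(190+x/10,225+y/10)
for n,p,z in [("crown",(232,245),.117),("lipL",(165,225),.117),("lipR",(245,182),.117),("shL",(225,310),.117),("bkL",(190,440),.005),("bkR",(460,265),.005),("frR",(578,435),.01)]:
    print(n,onz(t,*T(*p),z).round(4))
bl=onz(t,*T(190,440),.005);br=onz(t,*T(460,265),.005); print(np.linalg.norm(bl-br))
S=lambda x,y:(240+x/7,180+y/7)
for n,p,z in [("crown",(285,118),.117),("bkL",(205,348),.005),("bkR",(355,430),.005),("frL",(108,385),.014),("frR",(255,475),.014)]:
    print("side",n,onz(s,*S(*p),z).round(4))
print(tri(ray(t,*T(232,245)),ray(s,*S(285,118))))
R=lambda x,y:(255+x/3.6,170+y/3.6)
print("notch",onz(t,*R(375,110),.172),onz(t,*R(375,103),.177), onz(t,*R(375,118),.177))
for n,p,z in [("crestLend",(302,103),.177),("crestRend",(450,111),.177),("nL",(355,106),.177),("nR",(397,108),.177),("saddL",(162,93),.177),("LendR",(263,97),.177),("RL",(545,123),.177),("RR",(645,129),.177),("hookL",(212,98),.182),("hookR",(597,130),.182),("postL",(68,75),.188),("postR",(742,130),.188)]:
    print(n,onz(t,*R(*p),z).round(4))
S2=lambda x,y:(295+x/2.5,180+y/2.5)
for n,p,z in [("postL",(111,37),.188),("postR",(228,383),.188)]: print("s",n,onz(s,*S2(*p),z).round(4))
E
```

```text
crown [0.5016 0.2746 0.117 ]
lipL [0.5065 0.29   0.117 ]
lipR [0.5162 0.272  0.117 ]
shL [0.4866 0.2758 0.117 ]
bkL [0.4727 0.3057 0.005 ]
bkR [0.516  0.2394 0.005 ]
frR [0.4721 0.2088 0.01  ]
0.07915657923897314
side crown [0.5055 0.2733 0.117 ]
side bkL [0.4708 0.3003 0.005 ]
side bkR [0.517  0.2321 0.005 ]
side frL [0.4307 0.2721 0.014 ]
side frR [0.4754 0.2019 0.014 ]
(array([0.50380189, 0.27486725, 0.11575823]), np.float64(0.00383460474103459))
notch [ 0.59806041 -0.05681423  0.172     ] [ 0.60113097 -0.05648621  0.177     ] [ 0.59161828 -0.05621238  0.177     ]
crestLend [ 0.6016 -0.0117  0.177 ]
crestRend [ 0.5955 -0.1024  0.177 ]
nL [ 0.5994 -0.0442  0.177 ]
nR [ 0.5978 -0.0699  0.177 ]
saddL [0.609  0.0741 0.177 ]
LendR [0.6057 0.0122 0.177 ]
RL [ 0.5873 -0.1604  0.177 ]
RR [ 0.5828 -0.2216  0.177 ]
hookL [0.6041 0.0435 0.182 ]
hookR [ 0.5812 -0.191   0.182 ]
postL [0.6179 0.131  0.188 ]
postR [ 0.5786 -0.278   0.188 ]
s postL [0.6175 0.1257 0.188 ]
s postR [ 0.5763 -0.2854  0.188 ]
```

```bash
python3 - <<'E'
from h import *
t=robot.camera_model("top"); s=robot.camera_model("side")
print("base",onz(t,238,333,.0),onz(s,210,250,.0))
print("knot (top 213,338 / side 190,156)",tri(ray(t,213,338),ray(s,190,156)))
print("torch joint top(100,396)/side(150,118)",tri(ray(t,100,396),ray(s,150,118)))
print("torch tip top(68,390)/side(142,103)",tri(ray(t,68,390),ray(s,142,103)))
print("hose: top(209,411) / side(128,145)",tri(ray(t,209,411),ray(s,126,170)))
zoom("pics/side0.png","pics/s3.png",90,80,180,200,3)
zoom("pics/top0.png","pics/t3.png",50,280,220,150,3.5)
E
```

```text
base [0.31543574 0.2319621  0.        ] [0.30952154 0.25598813 0.        ]
knot (top 213,338 / side 190,156) (array([0.3046323 , 0.24099812, 0.27053194]), np.float64(0.006462271081185497))
torch joint top(100,396)/side(150,118) (array([0.20557943, 0.44139794, 0.29793754]), np.float64(0.014098256651830558))
torch tip top(68,390)/side(142,103) (array([0.2034346 , 0.4870793 , 0.32429701]), np.float64(0.017106242996207714))
hose: top(209,411) / side(128,145) (array([0.16477185, 0.24817412, 0.25426119]), np.float64(0.00015252792051381105))
```

View pics/s3.png

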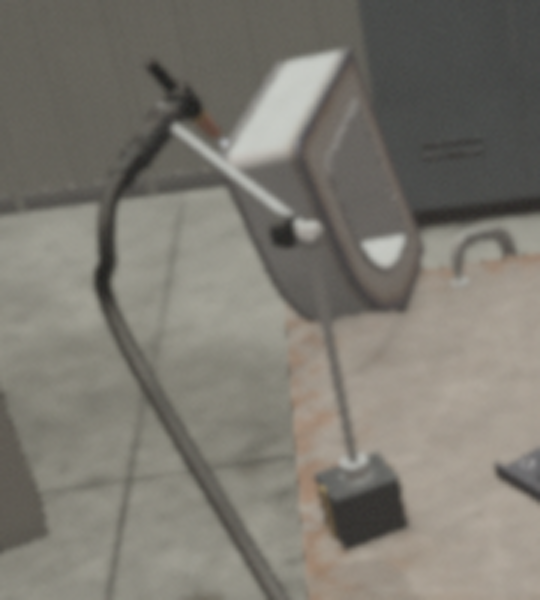

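View pics/t3.png

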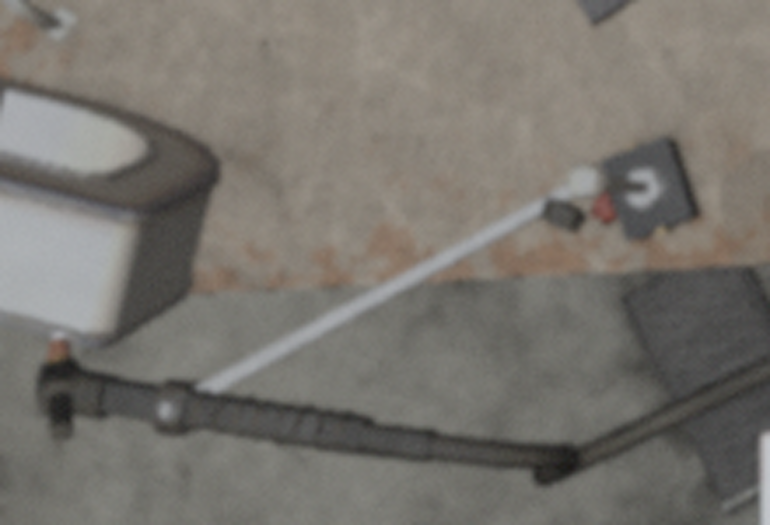

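```bash
python3 -m creep '[[0.04,-0.04,-0.005,-0.17,-1],[0.08,-0.08,-0.01,-0.35,-1],[0.12,-0.12,-0.02,-0.53,-1],[0.16,-0.16,-0.03,-0.71,-1],[0.20,-0.20,-0.03,-0.89,-1],[0.24,-0.24,-0.03,-1.07,-1],[0.28,-0.28,-0.03,-1.25,-1],[0.32,-0.32,-0.03,-1.43,-1],[0.36,-0.36,-0.03,-1.60,-1],[0.40,-0.40,-0.03,-1.775,-1]]'
python3 - <<'E'
from h import *
from scipy.spatial.transform import Rotation as R
o=robot.get_obs(); Rm=R.from_rotvec(o["tool_rot"]).as_matrix(); print(o["q"].round(3)); print(Rm.round(3))
m=robot.camera_model("wrist"); cv2.imwrite("pics/w1.png",robot.grab_frame("wrist")[:,:,::-1])
print(proj(m,[.502,.274,.112]))
print("tool shift to hover", Rm.T@(np.array([.502,.274,.24])-o["position"]))
E
```

```text
t: 1.4
position: [0.4092, 0.0544, 0.2612]
tool_rot: [-1.49, -2.765, -0.002]
wrist_force: [0.6, -0.8, -0.7]
gripper_width: 0.0854
[ 1.310e-01  5.500e-02 -1.380e-01  1.378e+00  1.000e-03  1.120e+00]
[[-0.55   0.835 -0.   ]
 [ 0.835  0.55   0.001]
 [ 0.001  0.    -1.   ]]
[573.08009332  54.86213405]
tool shift to hover [0.13233956 0.19825276 0.02148627]
```

View pics/w1.png

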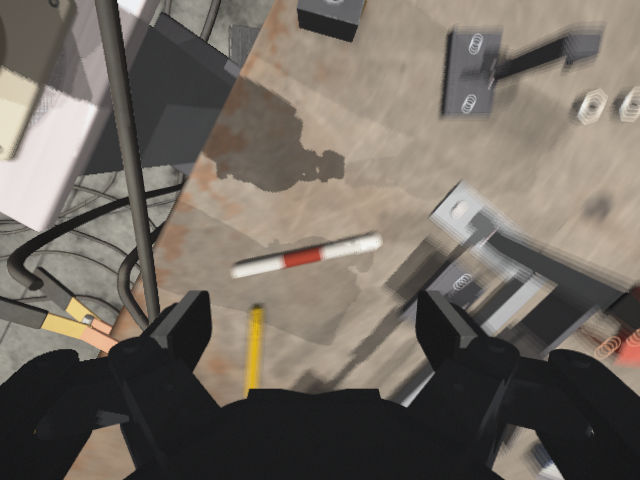

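```bash
python3 -m creep '[[0.02,0.04,0,0,-1],[0.04,0.09,0,0,-1],[0.07,0.14,0.01,0,-1],[0.09,0.18,0.01,0,-1],[0.10,0.198,0.02,0,-1],[0.10,0.198,0.02,0,-1],[0.10,0.198,0.02,0,-1]]'
python3 - <<'E'
from h import *
o=robot.get_obs(); m=robot.camera_model("wrist"); cv2.imwrite("pics/w2.png",robot.grab_frame("wrist")[:,:,::-1])
print(proj(m,[.502,.274,.117]),o["qd"].round(3))
E
```

```text
t: 2.33
position: [0.5196, 0.2524, 0.2422]
tool_rot: [-1.477, -2.77, -0.008]
wrist_force: [-0.1, 0.1, 0.6]
gripper_width: 0.0852
[310.09796891 197.36268187] [-0.009 -0.018  0.003 -0.002  0.002  0.   ]
```

View pics/w2.png

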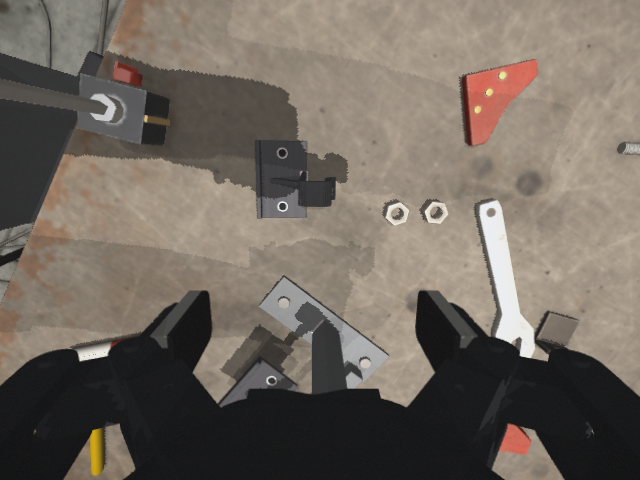

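```bash
python3 - <<'E'
from h import *
zoom("pics/w2.png","pics/w2z.png",245,130,100,100,6)
E
```

```text
(no output)
```

View pics/w2z.png

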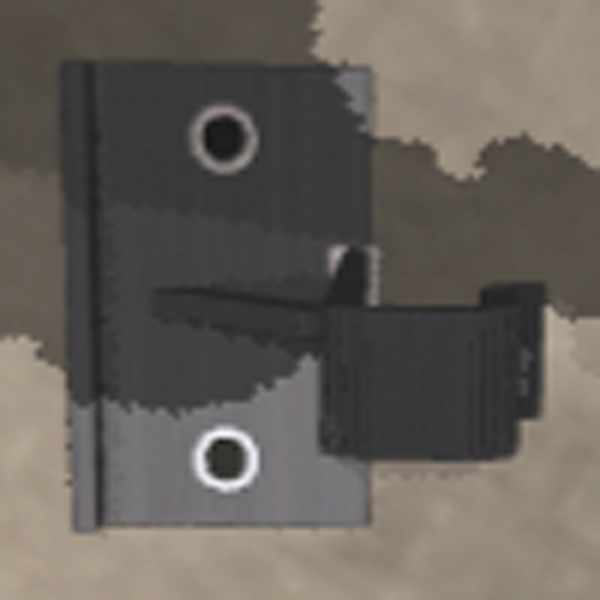

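```bash
python3 - <<'E'
from h import *
from scipy.spatial.transform import Rotation as R
o=robot.get_obs(); Rm=R.from_rotvec(o["tool_rot"]).as_matrix(); m=robot.camera_model("wrist")
W=lambda x,y:(245+x/6,130+y/6)
c={n:onz(m,*W(*p),.117) for n,p in dict(c=(420,383),a=(320,308),b=(520,308),d=(520,458),e=(320,458)).items()}
for n in c: print(n,c[n].round(4))
print("len",np.linalg.norm(c['a']-c['b']),"wid",np.linalg.norm(c['a']-c['e']))
b1,b2=onz(m,*W(371,66),.005),onz(m,*W(371,525),.005); d=b1-b2; print(np.linalg.norm(d),np.degrees(np.arctan2(-d[0],d[1])),((b1+b2)/2).round(4))
f1,f2=onz(m,*W(62,63),.014),onz(m,*W(75,530),.014); d=f1-f2; print(np.linalg.norm(d),np.degrees(np.arctan2(-d[0],d[1])),((f1+f2)/2).round(4))
print("tool y ang",np.degrees(np.arctan2(Rm[1,1],Rm[0,1])))
H=np.array([c['c'][0],c['c'][1],.0895]); print("shift",(Rm.T@(H-o['position'])).round(4))
E
```

```text
c [0.504  0.2784 0.117 ]
a [0.4878 0.2793 0.117 ]
b [0.5094 0.2937 0.117 ]
d [0.5205 0.2775 0.117 ]
e [0.4985 0.2628 0.117 ]
len 0.025928508589152185 wid 0.019621432437896758
0.08326571371970104 33.50183033428737 [0.4975 0.2741 0.005 ]
0.08263698402925697 32.89018742939902 [0.4523 0.2446 0.014 ]
tool y ang 33.854286451275996
shift [0.0298 0.0007 0.1534]
```

```bash
python3 -m creep '[[0.03,0.001,0.03,0.008,-1],[0.03,0.001,0.07,0.008,-1],[0.03,0.001,0.11,0.008,-1],[0.03,0.001,0.14,0.008,-1],[0.03,0.001,0.153,0.008,-1],[0.03,0.001,0.153,0.008,-1],[0.03,0.001,0.153,0.008,-1]]'
python3 - <<'E'
from h import *
o=robot.get_obs(); m=robot.camera_model("wrist"); cv2.imwrite("pics/w3.png",robot.grab_frame("wrist")[:,:,::-1])
cv2.imwrite("pics/s4.png",robot.grab_frame("side")[:,:,::-1])
print(o['position'].round(4),o['wrist_force'])
zoom("pics/s4.png","pics/s4z.png",180,80,200,200,3)
E
```

```text
t: 3.25
position: [0.5052, 0.279, 0.0916]
tool_rot: [-1.49, -2.766, -0.013]
wrist_force: [0.3, 0.0, -0.1]
gripper_width: 0.0857
[0.5052 0.279  0.0916] [ 0.3480024   0.02050869 -0.10885289]
```

View pics/w3.png

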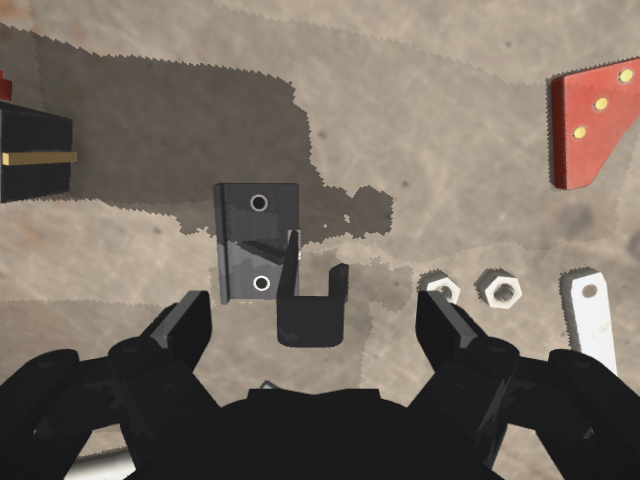

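View pics/s4z.png

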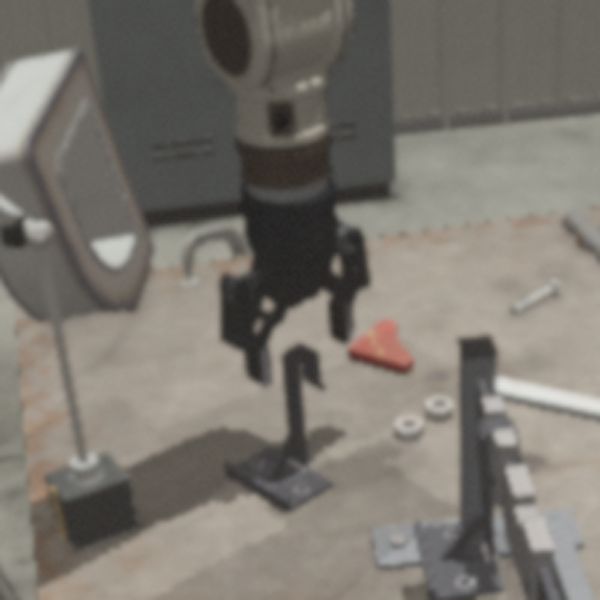

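```bash
python3 -m creep '[[0,-0.001,0.003,0,-1],[0,-0.001,0.003,0,-0.5],[0,-0.001,0.003,0,0],[0,-0.001,0.003,0,1],[0,-0.001,0.003,0,1],[0,-0.001,0.003,0,1],[0,-0.001,0.003,0,1],[0,-0.001,0.003,0,1],[0,-0.001,0.003,0,1],[0,-0.001,0.003,0,1]]'
python3 - <<'E'
from h import *
o=robot.get_obs(); m=robot.camera_model("wrist"); cv2.imwrite("pics/w4.png",robot.grab_frame("wrist")[:,:,::-1])
print(o['position'].round(4),o['wrist_force'])
E
```

```text
t: 4.6
position: [0.5045, 0.2788, 0.0888]
tool_rot: [1.49, 2.766, 0.014]
wrist_force: [0.2, 1.4, 2.9]
gripper_width: 0.0261
[0.5045 0.2788 0.0888] [0.18094904 1.37715193 2.87160493]
```

View pics/w4.png

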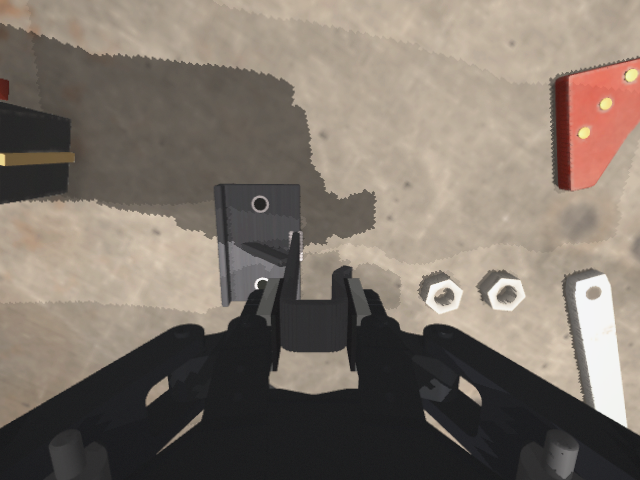

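```bash
python3 -m creep '[[0,0,-0.005,0,1],[0,0,-0.02,0,1],[0,0,-0.05,0,1],[0,0,-0.09,0,1],[0,0,-0.13,0,1],[0,0,-0.165,0,1],[0,0,-0.18,0,1],[0,0,-0.18,0,1],[0,0,-0.18,0,1]]'
python3 - <<'E'
from h import *
from scipy.spatial.transform import Rotation as R
o=robot.get_obs(); Rm=R.from_rotvec(o["tool_rot"]).as_matrix()
print(o['position'].round(4),o['wrist_force'],o['wrist_torque'],o['gripper_width'],"yaw",np.degrees(np.arctan2(Rm[1,1],Rm[0,1])))
for P in ([.535,-.094,.265],[.594,-.10,.265]): print((Rm.T@(np.array(P)-o['position'])).round(4))
for n in ("wrist","side","top"): cv2.imwrite(f"pics/{n}5.png",robot.grab_frame(n)[:,:,::-1])
zoom("pics/side5.png","pics/s5z.png",180,80,200,200,3)
E
```

```text
t: 5.78
position: [0.5029, 0.2769, 0.2668]
tool_rot: [-1.489, -2.764, -0.01]
wrist_force: [0.2, -0.3, -5.2]
gripper_width: 0.026
[0.5029 0.2769 0.2668] [ 0.21640207 -0.32445079 -5.20721086] [ 0.01328874 -0.09556861 -0.02659965] 0.026001194893499505 yaw 33.38763561304597
[-0.3274 -0.1773 -0.0005]
[-0.3649 -0.1314 -0.0004]
```

View pics/wrist5.png

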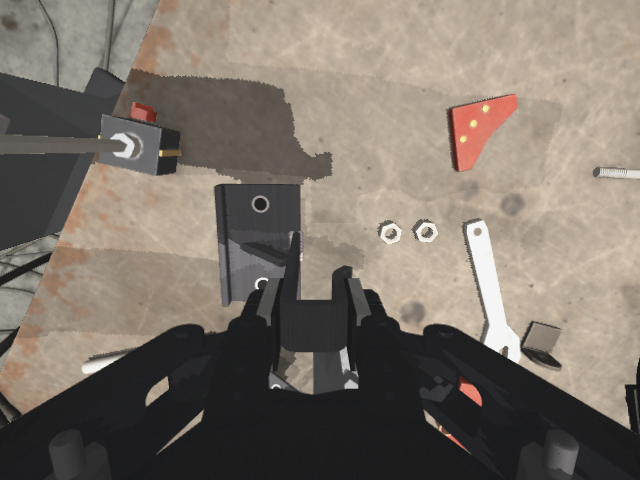

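View pics/s5z.png

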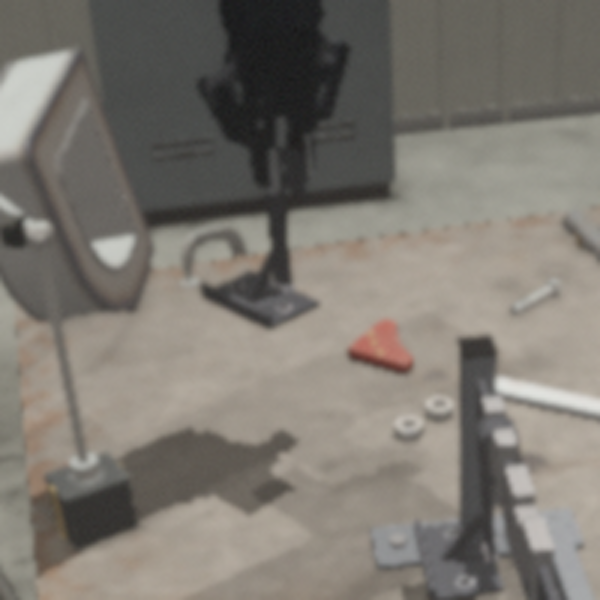

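```bash
python3 -m creep '[[-0.015,-0.015,-0.01,0.03,1],[-0.05,-0.04,-0.01,0.10,1],[-0.09,-0.065,-0.01,0.19,1],[-0.13,-0.09,-0.01,0.28,1],[-0.18,-0.115,-0.01,0.37,1],[-0.23,-0.14,-0.01,0.46,1],[-0.275,-0.16,-0.01,0.55,1],[-0.31,-0.172,-0.01,0.63,1],[-0.327,-0.177,-0.01,0.677,1],[-0.327,-0.177,-0.01,0.677,1]]'
python3 -m creep '[[0,0,0,0,1],[0,0,0,0,1],[0,0,0,0,1]]'
python3 - <<'E'
from h import *
from scipy.spatial.transform import Rotation as R
o=robot.get_obs(); Rm=R.from_rotvec(o["tool_rot"]).as_matrix()
m=robot.camera_model("wrist");np.save("cam6.npy",m,allow_pickle=True)
print(o['position'].round(4),o['wrist_force'],"yaw",np.degrees(np.arctan2(Rm[1,1],Rm[0,1])))
print(proj(m,[.599,-.0565,.177]))
for n in ("wrist",): cv2.imwrite(f"pics/{n}6.png",robot.grab_frame(n)[:,:,::-1])
E
```

```text
t: 7.18
position: [0.5349, -0.0944, 0.2744]
tool_rot: [-2.323, -2.109, -0.008]
wrist_force: [0.6, 1.5, -4.7]
gripper_width: 0.0259
t: 7.55
position: [0.5348, -0.0935, 0.2746]
tool_rot: [-2.321, -2.111, -0.008]
wrist_force: [-1.5, -0.4, -4.7]
gripper_width: 0.026
[ 0.5348 -0.0935  0.2746] [-1.46686205 -0.38511582 -4.68986288] yaw -5.428492987963122
[400.76301197 180.98129489]
```

View pics/wrist6.png

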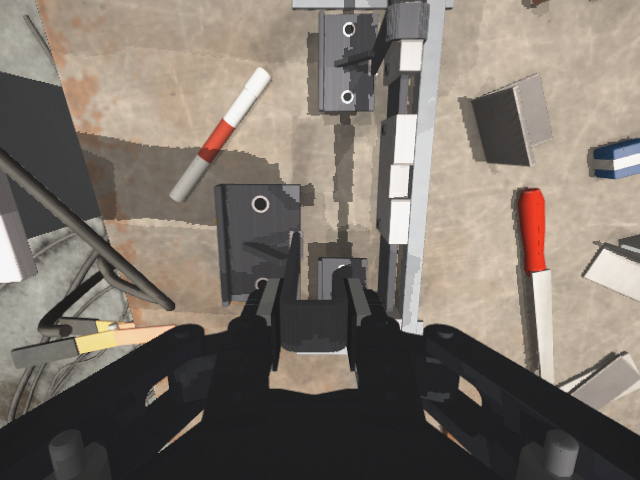

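Excellent view: the middle saddle's light crest blocks at columns 390–415 with the notch at rows ~163–198. Measure it precisely.

```bash
python3 - <<'E'
from h import *
zoom("pics/wrist6.png","pics/w6z.png",365,0,80,250,3.2)
zoom("pics/wrist6.png","pics/w6y.png",370,100,60,150,4)
E
```

```text
(no output)
```

View pics/w6y.png

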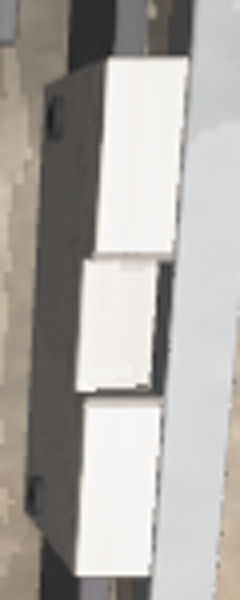

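View pics/w6z.png

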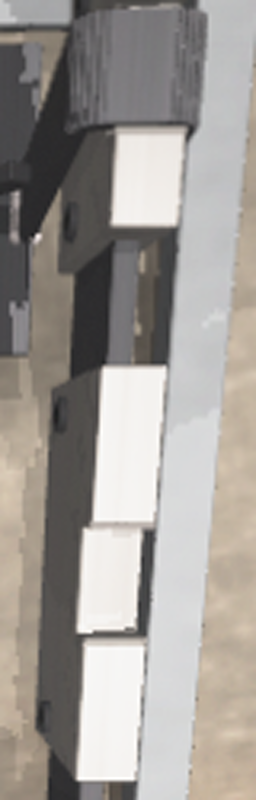

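```bash
python3 - <<'E'
from h import *
from scipy.spatial.transform import Rotation as R
m=np.load("cam6.npy",allow_pickle=True).item()
o=robot.get_obs(); Rm=R.from_rotvec(o["tool_rot"]).as_matrix(); tcp=o['position']
W=lambda x,y:(370+x/4,100+y/4)
pts=dict(fl=(106,58),fr=(188,57),nfl=(94,255),nfr=(172,255),nnl=(85,398),nnr=(160,398),nl=(77,577),nr=(152,577))
c={n:onz(m,*W(*p),.177)[:2] for n,p in pts.items()}
for n in c: print(n,c[n].round(4))
far=(c['fl']+c['fr'])/2; near=(c['nl']+c['nr'])/2; d=far-near
print("len",np.linalg.norm(d),"yaw",np.degrees(np.arctan2(-d[0],d[1])),"mid",((far+near)/2).round(4),"widths",np.linalg.norm(c['fl']-c['fr']),np.linalg.norm(c['nl']-c['nr']))
nf=(c['nfl']+c['nfr'])/2; nn=(c['nnl']+c['nnr'])/2; print("notch w",np.linalg.norm(nf-nn),"mid",((nf+nn)/2).round(4))
N=(nf+nn)/2
# left hanging hook crown: corners top z~.182
W3=lambda x,y:(365+x/3.2,y/3.2)
# held hook crown
for p in [(282,303),(346,303),(282,350),(346,350),(314,326)]:
    P=onz(m,*p,tcp[2]+.028); print(p,P.round(4),(Rm.T@(P-tcp)).round(4))
print("shift to notch (TCP on notch):",(Rm.T@(np.array([*N,0])-np.array([*tcp[:2],0]))).round(4), tcp.round(4))
E
python3 - <<'E'
from h import *
zoom("pics/wrist6.png","pics/w6h.png",260,280,110,90,7)
E
```

```text
fl [ 0.5974 -0.0126]
fr [ 0.6109 -0.0138]
nfl [ 0.5944 -0.0443]
nfr [ 0.6077 -0.0456]
nnl [ 0.5919 -0.0688]
nnr [ 0.6051 -0.0701]
nl [ 0.5893 -0.1015]
nr [ 0.6029 -0.1028]
len 0.08936283994566707 yaw -5.222429309676478 mid [ 0.6001 -0.0577] widths 0.013545132588799753 0.01367323165777932
notch w 0.02464264739903892 mid [ 0.5998 -0.0572]
(282, 303) [ 0.5237 -0.0821  0.3026] [ 0.0106 -0.0122 -0.0279]
(346, 303) [ 0.547  -0.0843  0.3026] [ 0.0105  0.0112 -0.0279]
(282, 350) [ 0.5214 -0.1013  0.3026] [-0.0088 -0.0126 -0.0281]
(346, 350) [ 0.5456 -0.1037  0.3026] [-0.0088  0.0116 -0.0281]
(314, 326) [ 0.5344 -0.0925  0.3026] [ 0.0013 -0.0005 -0.028 ]
shift to notch (TCP on notch): [0.0424 0.0612 0.0003] [ 0.5348 -0.0936  0.2746]
```

View pics/w6h.png

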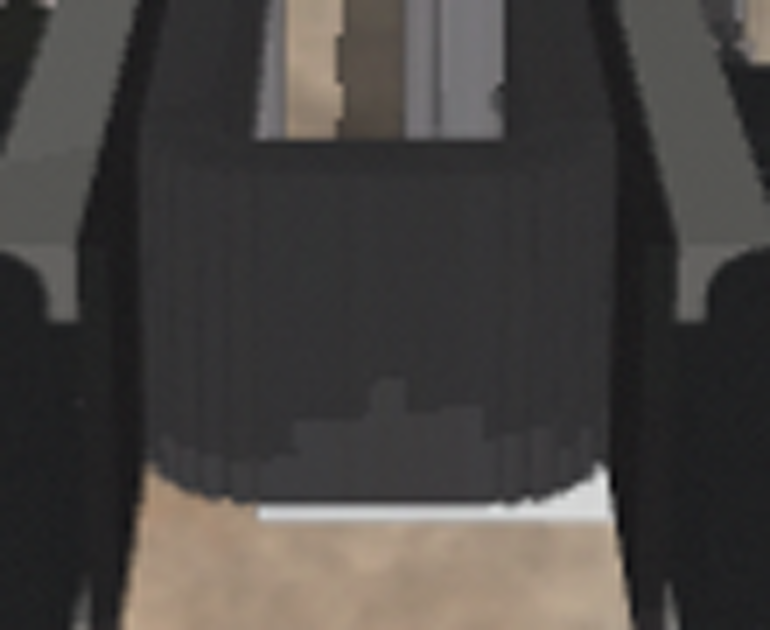

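```bash
python3 -m creep '[[0.005,0.012,0,-0.003,1],[0.012,0.028,0,-0.003,1],[0.020,0.045,0.01,-0.003,1],[0.026,0.057,0.025,-0.003,1],[0.028,0.061,0.045,-0.003,1],[0.028,0.061,0.06,-0.003,1],[0.028,0.061,0.07,-0.003,1],[0.028,0.061,0.07,-0.003,1],[0.028,0.061,0.07,-0.003,1],[0.028,0.061,0.07,-0.003,1]]'
cat > look.py <<'E'
from h import *
import sys
from scipy.spatial.transform import Rotation as R
o=robot.get_obs(); Rm=R.from_rotvec(o["tool_rot"]).as_matrix()
print("t",o['t'],o['position'].round(4),"F",o['wrist_force'].round(2),"M",o['wrist_torque'].round(3),"yaw",np.degrees(np.arctan2(Rm[1,1],Rm[0,1])).round(2),"tool z",Rm[:,2].round(4),"w",o['gripper_width'].round(4))
N=np.array([.5998,-.0572,0]); H=o['position']+Rm@np.array([.0005,-.0005,-.0232]); print("hook",H.round(4),"to notch in tool",(Rm.T@(N-H))[:2].round(4))
k=sys.argv[1]
for n in sys.argv[2:]:
    np.save(f"cam_{n}{k}.npy",robot.camera_model(n),allow_pickle=True)
    cv2.imwrite(f"pics/{n}{k}.png",robot.grab_frame(n)[:,:,::-1])
E
python3 look.py 7 wrist side; python3 -c "
from h import *
zoom('pics/side7.png','pics/s7z.png',290,120,160,200,3)"
```

```text
t: 8.85
position: [0.5988, -0.0712, 0.2059]
tool_rot: [-2.319, -2.115, -0.011]
wrist_force: [0.4, 0.1, -4.5]
gripper_width: 0.0261Traceback (most recent call last):
  File "look.py", line 5, in <module>
    print("t",o['t'],o['position'].round(4),"F",o['wrist_force'].round(2),"M",o['wrist_torque'].round(3),"yaw",np.degrees(np.arctan2(Rm[1,1],Rm[0,1])).round(2),"tool z",Rm[:,2].round(4),"w",o['gripper_width'].round(4))
                                                                                                                                                                                              ^^^^^^^^^^^^^^^^^^^^^^^^
AttributeError: 'float' object has no attribute 'round'
[ WARN:0@0.660] global loadsave.cpp:275 findDecoder imread_('pics/side7.png'): can't open/read file: check file path/integrity
Traceback (most recent call last):
  File "h.py", line 19, in zoom
    im=cv2.imread(src)[v0:v0+h,u0:u0+w]
       ~~~~~~~~~~~~~~~^^^^^^^^^^^^^^^^^
TypeError: 'NoneType' object is not subscriptable
```

```bash
sed -i "s/o\['gripper_width'\].round(4)/round(o['gripper_width'],4)/" look.py
python3 look.py 7 wrist side; python3 -c "
from h import *
zoom('pics/side7.png','pics/s7z.png',290,120,160,200,3)"
```

```text
t 8.85 [ 0.5988 -0.0712  0.2059] F [ 0.4   0.1  -4.51] M [-0.034 -0.125  0.03 ] yaw -5.28 tool z [ 0.003   0.0066 -1.    ] w 0.0261
hook [ 0.5983 -0.0708  0.2291] to notch in tool [ 0.0121 -0.0003]
```

View pics/wrist7.png

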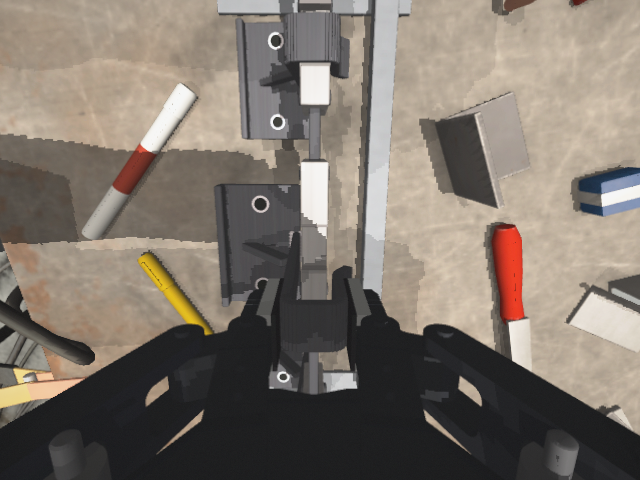

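View pics/s7z.png

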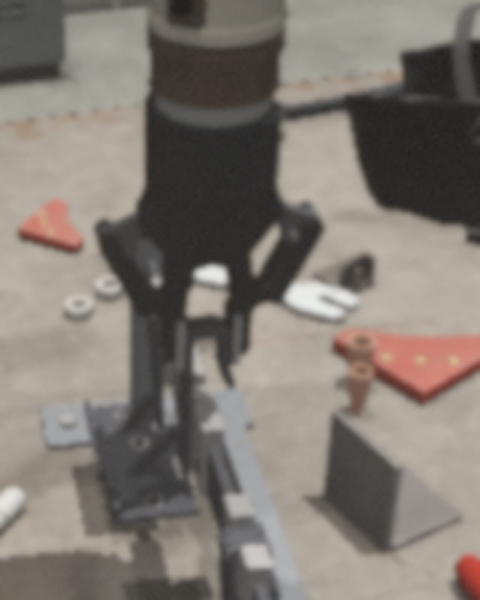

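```bash
python3 - <<'E'
from h import *
from scipy.spatial.transform import Rotation as R
zoom("pics/wrist7.png","pics/w7z.png",270,150,90,210,2.8)
zoom("pics/wrist7.png","pics/w7y.png",270,150,90,90,6)
E
```

```text
(no output)
```

View pics/w7y.png

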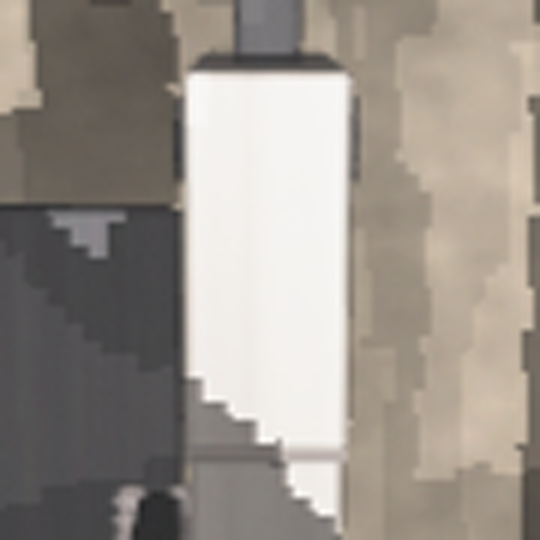

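```bash
python3 - <<'E'
from h import *
from scipy.spatial.transform import Rotation as R
m=np.load("cam_wrist7.npy",allow_pickle=True).item()
o=robot.get_obs(); Rm=R.from_rotvec(o["tool_rot"]).as_matrix(); tcp=o['position']
W=lambda x,y:(270+x/6,150+y/6)
for p in [(186,72),(350,72),(188,448),(344,448)]:
    P=onz(m,*W(*p),.177); print(P.round(4),(Rm.T@(P-tcp)).round(4))
for p in [(281,303),(346,303),(313.7,327.8)]:
    P=onz(m,*p,tcp[2]+.028); print(p,(Rm.T@(P-tcp)).round(4))
E
```

```text
[ 0.5976 -0.0124  0.177 ] [ 0.0582 -0.0064  0.029 ]
[ 0.611  -0.0137  0.177 ] [0.0582 0.007  0.0291]
[ 0.5946 -0.0437  0.177 ] [ 0.0268 -0.0066  0.0288]
[ 0.6079 -0.045   0.177 ] [0.0267 0.0068 0.0288]
(281, 303) [ 0.0103 -0.0124 -0.028 ]
(346, 303) [ 0.0102  0.0114 -0.0279]
(313.7, 327.8) [ 0.0002 -0.0004 -0.028 ]
```

```bash
python3 -m creep '[[0,0,0.006,0,1],[0,0,0.012,0,1],[0,0,0.018,0,1],[0,0,0.024,0,1],[0,0,0.030,0,1],[0,0,0.036,0,1],[0,0,0.042,0,1],[0,0,0.045,0,1],[0,0,0.045,0,1]]'; python3 look.py 8
```

```text
t: 10.07
position: [0.5986, -0.0708, 0.1604]
tool_rot: [-2.319, -2.115, -0.009]
wrist_force: [-0.4, 0.5, -5.4]
gripper_width: 0.026
t 10.075 [ 0.5986 -0.0708  0.1604] F [-0.39  0.46 -5.45] M [ 0.001 -0.113 -0.023] yaw -5.27 tool z [ 0.002   0.0067 -1.    ] w 0.026
hook [ 0.5981 -0.0704  0.1836] to notch in tool [0.0121 0.0002]
```

No contact yet; 6–7 mm above the crest by estimate. Creep down.

```bash
python3 -m creep '[[0,0,0.002,0,1],[0,0,0.004,0,1],[0,0,0.005,0,1],[0,0,0.005,0,1]]'; python3 -m creep '[[0,0,0.0006,0,1],[0,0,0.0012,0,1],[0,0,0.0012,0,1]]';
```

```text
t: 10.58
position: [0.5985, -0.0708, 0.1552]
tool_rot: [-2.318, -2.114, -0.009]
wrist_force: [-0.1, 0.7, -4.0]
gripper_width: 0.0261
t: 10.95
position: [0.5985, -0.0708, 0.154]
tool_rot: [-2.318, -2.114, -0.009]
wrist_force: [0.7, 0.5, -4.3]
gripper_width: 0.0259
```

```bash
python3 -m creep '[[0,0,0.0006,0,1],[0,0,0.0006,0,1]]'; python3 -m creep '[[0,0,0.0006,0,1],[0,0,0.0006,0,1]]'
```

```text
t: 11.2
position: [0.5986, -0.0708, 0.1538]
tool_rot: [-2.319, -2.115, -0.01]
wrist_force: [-1.1, -0.2, -2.2]
gripper_width: 0.0262
t: 11.45
position: [0.5986, -0.0708, 0.1537]
tool_rot: [-2.319, -2.115, -0.01]
wrist_force: [-1.6, 0.2, 1.4]
gripper_width: 0.0262
```

```bash
python3 -m creep '[[0.001,0,0.0006,0,1],[0.002,0,0.0006,0,1],[0.003,0,0.0006,0,1],[0.004,0,0.0006,0,1],[0.004,0,0.0006,0,1]]'; python3 look.py 9
```

```text
t: 12.08
position: [0.5996, -0.067, 0.1537]
tool_rot: [-2.32, -2.116, -0.011]
wrist_force: [-0.1, -3.4, 3.1]
gripper_width: 0.0263
t 12.075 [ 0.5996 -0.067   0.1537] F [-0.07 -3.42  3.07] M [-0.732 -0.127  0.041] yaw -5.28 tool z [ 0.0043  0.006  -1.    ] w 0.0263
hook [ 0.5991 -0.0666  0.1769] to notch in tool [ 0.0083 -0.0008]
```

```bash
python3 -m creep '[[0.001,-0.0003,0.0005,0,1],[0.002,-0.0003,0.0005,0,1],[0.003,-0.0003,0.0005,0,1],[0.004,-0.0003,0.0005,0,1],[0.004,-0.0003,0.0005,0,1]]'; python3 -m creep '[[0.001,0,0.0005,0,1],[0.002,0,0.0005,0,1],[0.003,0,0.0005,0,1],[0.003,0,0.0005,0,1]]'; python3 look.py 9
```

```text
t: 12.7
position: [0.5999, -0.0631, 0.1536]
tool_rot: [-2.321, -2.116, -0.012]
wrist_force: [-0.4, -4.2, 5.7]
gripper_width: 0.0263
t: 13.2
position: [0.5989, -0.0585, 0.1513]
tool_rot: [-2.316, -2.114, -0.011]
wrist_force: [-0.3, -0.2, -4.9]
gripper_width: 0.0262
t 13.2 [ 0.5989 -0.0585  0.1513] F [-0.28 -0.18 -4.92] M [ 0.053 -0.082 -0.004] yaw -5.22 tool z [ 0.0014  0.0089 -1.    ] w 0.0262
hook [ 0.5985 -0.0582  0.1745] to notch in tool [-0.0005  0.0011]
```

```bash
python3 -m creep '[[0.0003,0,0.001,0,1],[0.0005,0,0.002,0,1],[0.0005,0,0.003,0,1],[0.0005,0,0.003,0,1]]'; python3 -m creep '[[0,0,0.001,0,1],[0,0,0.002,0,1],[0,0,0.002,0,1]]'; python3 look.py 9
```

```text
t: 13.7
position: [0.599, -0.0576, 0.1479]
tool_rot: [-2.315, -2.114, -0.011]
wrist_force: [3.5, 0.9, -4.9]
gripper_width: 0.0259
t: 14.08
position: [0.599, -0.0576, 0.1458]
tool_rot: [-2.315, -2.114, -0.011]
wrist_force: [2.8, -0.3, -4.4]
gripper_width: 0.026
t 14.075 [ 0.599  -0.0576  0.1458] F [ 2.8  -0.33 -4.36] M [-0.098 -0.68   0.016] yaw -5.21 tool z [ 0.001   0.0096 -1.    ] w 0.026
hook [ 0.5985 -0.0573  0.169 ] to notch in tool [-0.0014  0.0012]
```

```bash
python3 -m creep '[[0,0.0006,0.0006,0,1],[0,0.0006,0.0008,0,1],[0,0.0006,0.0008,0,1]]'; python3 -m creep '[[0,0,0.0005,0,1],[0,0,0.0005,0,1]]'; python3 -m creep '[[0,0,0.0004,0,1],[0,0,0.0004,0,1]]'; python3 look.py 10 wrist side
```

```text
t: 14.45
position: [0.599, -0.0577, 0.1448]
tool_rot: [-2.315, -2.113, -0.01]
wrist_force: [-0.3, -1.1, -2.9]
gripper_width: 0.0261
t: 14.7
position: [0.599, -0.0577, 0.1448]
tool_rot: [-2.315, -2.113, -0.01]
wrist_force: [-0.7, 0.3, 0.6]
gripper_width: 0.0263
t: 14.95
position: [0.599, -0.0578, 0.1448]
tool_rot: [-2.315, -2.114, -0.011]
wrist_force: [-1.2, 0.1, 1.0]
gripper_width: 0.0259
t 14.95 [ 0.599  -0.0578  0.1448] F [-1.21  0.12  1.02] M [-0.053  0.13  -0.002] yaw -5.21 tool z [ 6.0e-04  9.4e-03 -1.0e+00] w 0.0259
hook [ 0.5986 -0.0574  0.168 ] to notch in tool [-0.0012  0.0012]
```

View pics/wrist10.png

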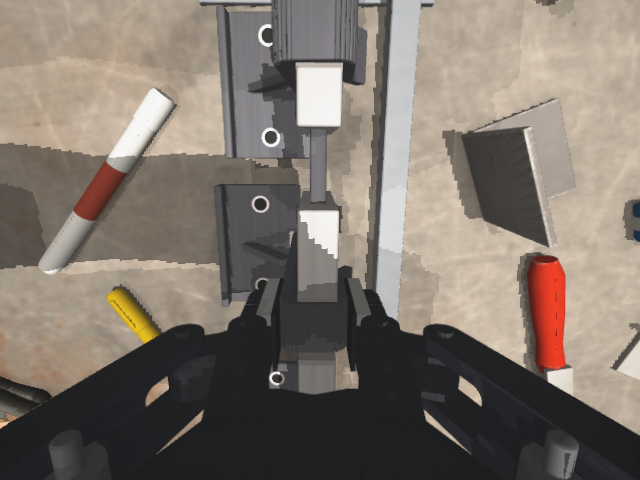

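```bash
python3 -m creep '[[0,0,0,0,0.35],[0,0,0,0,0.3],[0,0,0,0,0.25],[0,0,0,0,0.2],[0,0,0,0,0.1],[0,0,0,0,0],[0,0,0,0,-0.2],[0,0,0,0,-0.4],[0,0,0,0,-0.5],[0,0,0,0,-0.5]]'; python3 look.py 11 wrist
```

```text
t: 16.3
position: [0.599, -0.0577, 0.1448]
tool_rot: [-2.315, -2.114, -0.011]
wrist_force: [-0.2, -0.4, 0.0]
gripper_width: 0.0639
t 16.3 [ 0.599  -0.0577  0.1448] F [-0.19 -0.38  0.01] M [-0.021  0.006 -0.018] yaw -5.21 tool z [ 5.0e-04  9.4e-03 -1.0e+00] w 0.0639
hook [ 0.5986 -0.0574  0.168 ] to notch in tool [-0.0013  0.0013]
```

View pics/wrist11.png

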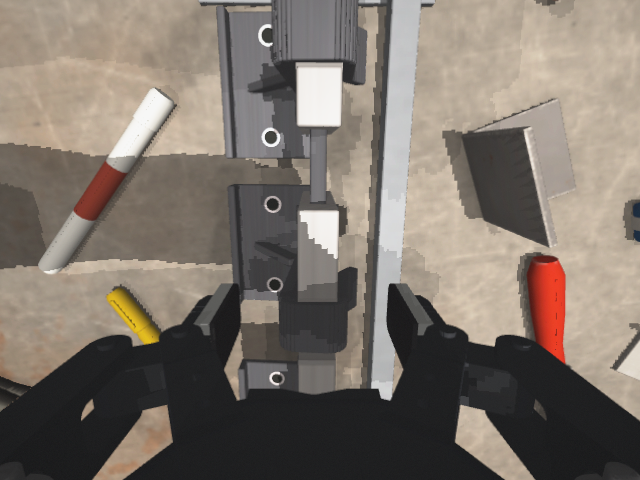

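```bash
python3 -m creep '[[0,0,-0.005,0,-0.5],[0,0,-0.015,0,-0.5],[0,0,-0.03,0,-0.5],[0,0,-0.05,0,-0.5],[0,0,-0.08,0,-0.5],[0,0,-0.11,0,-0.5],[0,0,-0.13,0,-0.5],[0,0,-0.14,0,-0.5],[0,0,-0.14,0,-0.5]]'; python3 -m creep '[[-0.02,-0.03,0,0,-0.5],[-0.05,-0.08,0,0,-0.5],[-0.07,-0.12,0,0,-0.5],[-0.08,-0.15,0,0,-0.5],[-0.08,-0.15,0,0,-0.5],[-0.08,-0.15,0,0,-0.5],[-0.08,-0.15,0,0,-0.5]]'; python3 look.py 12 wrist side top; python3 -c "
from h import *
zoom('pics/side12.png','pics/s12z.png',295,180,140,200,3)
zoom('pics/top12.png','pics/t12z.png',255,170,220,100,3.6)"
```

```text
t: 17.48
position: [0.5994, -0.0591, 0.2858]
tool_rot: [-2.316, -2.115, -0.013]
wrist_force: [-0.5, -1.4, -0.4]
gripper_width: 0.0639
t: 18.35
position: [0.4434, -0.1249, 0.2843]
tool_rot: [-2.315, -2.115, -0.012]
wrist_force: [-0.4, 0.1, 0.5]
gripper_width: 0.0642
t 18.35 [ 0.4434 -0.1249  0.2843] F [-0.37  0.07  0.52] M [-0.002 -0.025  0.004] yaw -5.17 tool z [ 0.0021  0.0095 -1.    ] w 0.0642
hook [ 0.4429 -0.1246  0.3076] to notch in tool [0.0783 0.1498]
```

View pics/wrist12.png

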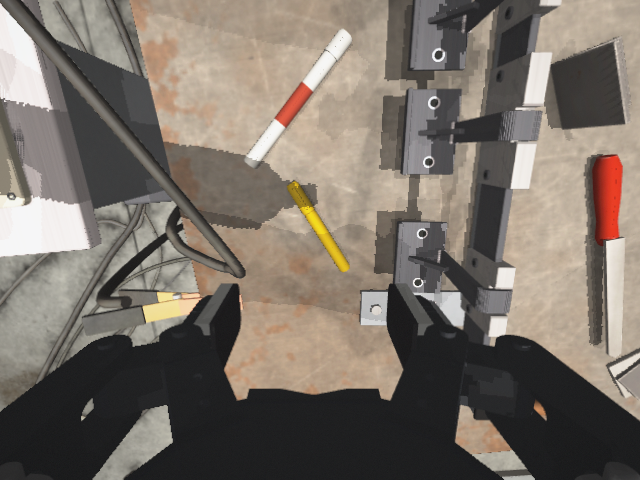

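View pics/s12z.png

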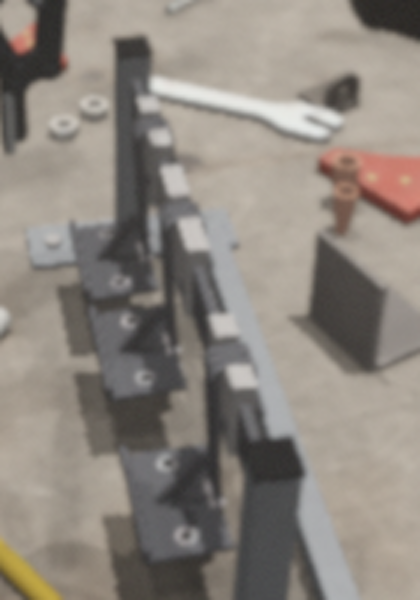

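View pics/t12z.png

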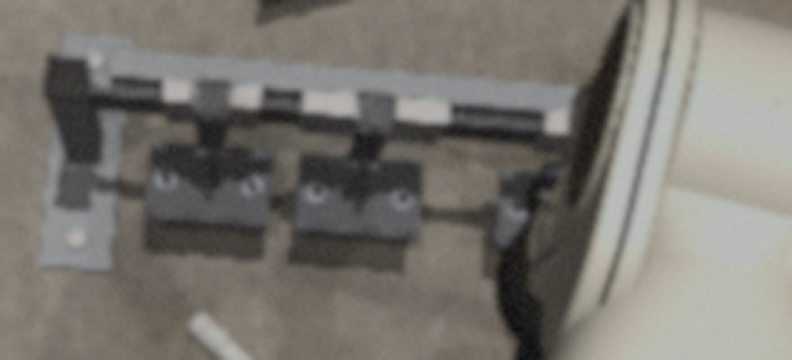

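```bash
python3 -c "
from plant import robot
print(robot.sign_off())"
```

```text
the job is handed in; nothing more can be done
None
```

The third bracket is hanging in the middle saddle's notch, facing the same way as the other two. I let it go, withdrew the gripper, and handed the job in at about 18 s of the 64 s allowed.

- **How it went:** I gripped the hook across shank and lip and carried it over the rack. I set it on the saddle's crest about 13 mm right of the notch. Pressing with about 6 to 10 N, I rode it left until it dropped in, then lowered it to the notch floor and opened the fingers.
- **Fully home:** the tool stopped 9.0 mm below its height on the crest, which matches the notch depth. The hook sits about 0.3 mm from where I had measured the notch along the rail.
- **Forces:** the readings I took showed at most about 10 N on the rack. They come only at the end of each move, so a brief peak in between would not show.
- **Other brackets:** the left one in the top view and the right one in the side view show the same pixel positions as before the move. The arm hid part of the right bracket in the last top view, so the side view is the check for that one.
- **Small disagreement:** the cameras put the notch about 1 mm from where the hook seated, across the rail. That is within their 2 mm accuracy. No check failed.

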